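Make up two customers' kits from the stock

TASK

Make up the two kits that customers have ordered: put the red house with the green roof and the white gas tank in the blue tray, and the oil bottle and the grey track-cleaning block in the yellow tray. In each tray the two things stand upright, one in each compartment (either way round), flat on the tray's floor. Leave the other houses where they stand.

Things in the scene. Friction and masses are not known exactly. Their poses are not given: they have to be found in the camera images.
- house_green: Model house, red walls, green roof, 61 x 67 x 67 mm high, 90 g. Walls, to grip, 50 mm apart along its x (55 mm along y), from 3 to 37 mm up; the eaves overhang them but do not resist the fingers; thin base 58 x 63 mm. Origin: centre of its underside, x across the front and back walls, y along the ridge.
- gas_tank: White gas tank lying on two saddles, small red cap on top, 34 x 84 x 46 mm high, 60 g. Grip it across its 32 mm (along its x), 10 to 42 mm up; the saddles under it cover 26 x 50 mm. Origin: centre of its underside, y along the tank.
- oil_bottle: Oil bottle, yellow with a dark cap and a thin needle spout upright on top, 33 mm across, 100 mm high, 45 g. Grip the body, 26 mm between the fingers along its x or y, below 50 mm. Origin: centre of its underside, z up the bottle.
- cleaning_block: Grey-green track-cleaning block lying flat, 28 x 60 x 17 mm high, 50 g. Grip it across its 28 mm (its x). Origin: centre of its underside, y along its length.
- house_grey: Model house, cream walls, grey roof, 67 x 72 x 85 mm high, loose (a smaller blue-walled, grey-roofed house nearby is fixed); not ordered, stays where it stands. Origin: centre of its underside, x across the front and back walls, y along the ridge.
- house_brown: Model house, cream walls, brown roof, 66 x 74 x 71 mm high, loose; not ordered, stays where it stands. Origin: centre of its underside, x across the front and back walls, y along the ridge.
- yard_mast: White lattice yard mast with a square platform on top, fixed, 45 mm square and 160 mm high (platform wider), beside the work; keep the arm clear of it. Origin: centre of its foot.
- tray_blue: Blue shallow kit tray, fixed to the table, 92 x 184 mm, 11 mm high; floor 3 mm thick, walls and divider 4 mm thick. Origin: centre of its underside. x: across its 92 mm, y: along its 184 mm. A divider at y = 0 leaves two compartments, each 84 mm (x) by 86 mm (y) inside, centred at x = 0, y = +45 mm and y = -45 mm.
- tray_yellow: Yellow shallow kit tray, fixed to the table, 92 x 184 mm, 11 mm high; floor 3 mm thick, walls and divider 4 mm thick. Origin: centre of its underside. x: across its 92 mm, y: along its 184 mm. A divider at y = 0 leaves two compartments, each 84 mm (x) by 86 mm (y) inside, centred at x = 0, y = +45 mm and y = -45 mm.
Not all that is in view belongs to the job. Leave any purple look-alike of the cleaning_block alone.

How it is judged:
At the end, for the whole second after the job is handed in: House and gas tank in the blue tray, bottle and block in the yellow, one per compartment: origin within 32 mm of its middle along each tray axis, under 7 mm above the tray's underside (standing on its floor), upright within 0.1 rad, at rest (((x of house_green in the frame of tray_blue between -0.032 and 0.032 m and y of house_green in the frame of tray_blue between 0.013 and 0.077 m and z of house_green in the frame of tray_blue between -0.002 and 0.007 m and angle between each of house_green, gas_tank's own z axis and vertical below 0.1 rad and linear speed of each of house_green, gas_tank below 0.02 m/s and x of gas_tank in the frame of tray_blue between -0.032 and 0.032 m and y of gas_tank in the frame of tray_blue between -0.077 and -0.013 m and z of gas_tank in the frame of tray_blue between -0.002 and 0.007 m) or (x of house_green in the frame of tray_blue between -0.032 and 0.032 m and y of house_green in the frame of tray_blue between -0.077 and -0.013 m and z of house_green in the frame of tray_blue between -0.002 and 0.007 m and angle between each of house_green, gas_tank's own z axis and vertical below 0.1 rad and linear speed of each of house_green, gas_tank below 0.02 m/s and x of gas_tank in the frame of tray_blue between -0.032 and 0.032 m and y of gas_tank in the frame of tray_blue between 0.013 and 0.077 m and z of gas_tank in the frame of tray_blue between -0.002 and 0.007 m)) and ((x of oil_bottle in the frame of tray_yellow between -0.032 and 0.032 m and y of oil_bottle in the frame of tray_yellow between 0.013 and 0.077 m and z of oil_bottle in the frame of tray_yellow between -0.002 and 0.007 m and angle between each of oil_bottle, cleaning_block's own z axis and vertical below 0.1 rad and linear speed of each of oil_bottle, cleaning_block below 0.02 m/s and x of cleaning_block in the frame of tray_yellow between -0.032 and 0.032 m and y of cleaning_block in the frame of tray_yellow between -0.077 and -0.013 m and z of cleaning_block in the frame of tray_yellow between -0.002 and 0.007 m) or (x of oil_bottle in the frame of tray_yellow between -0.032 and 0.032 m and y of oil_bottle in the frame of tray_yellow between -0.077 and -0.013 m and z of oil_bottle in the frame of tray_yellow between -0.002 and 0.007 m and angle between each of oil_bottle, cleaning_block's own z axis and vertical below 0.1 rad and linear speed of each of oil_bottle, cleaning_block below 0.02 m/s and x of cleaning_block in the frame of tray_yellow between -0.032 and 0.032 m and y of cleaning_block in the frame of tray_yellow between 0.013 and 0.077 m and z of cleaning_block in the frame of tray_yellow between -0.002 and 0.007 m))); the robot touches nothing.
It fails at once if the grey-roofed house is moved more than 20 mm or tipped (distance of house_grey from where it was at the start of the episode above 0.02 m or angle between house_grey's own z axis and vertical above 0.3 rad).
It fails at once if the brown-roofed house is moved more than 20 mm or tipped (distance of house_brown from where it was at the start of the episode above 0.02 m or angle between house_brown's own z axis and vertical above 0.3 rad).
It also fails if it takes over 112 s, if anything falls off the work surface, if the arm or the gripper's body presses on something with over 40 N, if the wrist force passes 120 N, or if a joint passes its speed limit or range.

ROBOT

A 7-joint arm with a two-finger parallel gripper is mounted at the origin on a cart in front of the work surface, level with it; the furniture and walls round the work are solid. World frame = base frame: x ahead of the robot, y to its left, z up, the work surface at z = 0. Lengths are in m, angles in rad, forces in N, time in s.
With the tool pointing down it reaches from about 0.4 to 0.9 m from the base axis. Payload 5.6 kg.
Tool frame: the origin (TCP) lies midway between the tips of the shut fingers; the grasp point (between the pads) lies ctrl.grip_depth behind it (ctrl.grip_depth is the distance from the TCP to the grasp point, in m); z points along the fingers, y is the line along which they close (so a half turn about z gives the same grasp; the last joint's range is limited). The gripper opens to 92 mm and grips with 3 to 60 N. Pads are 20 mm wide; open, the fingers measure 128 mm over their backs; the gripper's body (75 mm by 189 mm) begins 69 mm behind the grasp point.
Start: joints at [1.153, 0.468, -0.012, 1.603, 0.006, 1.071, -0.056], TCP at [0.238, -0.605, 0.215] pointing down, gripper open.
Joint ranges: [-2.53, 2.53], [-0.31, 2.02], [-1.57, 1.55], [0.28, 2.44], [-1.29, 4.43], [0.15, 1.84], [-2.92, 2.92]. Speed limits (rad/s): [2.57, 2.57, 3.14, 3.14, 3.14, 3.14, 3.14].

INTERFACE

Orientations are given as a rotation vector (axis times angle).
In Python, from station import ctrl gives the robot as it stands. The module is installed in compiled form; this text tells all that it offers.
- The arm moves only by the tool jog_arm, never from a script. Its argument "moves" is a list of rows, each a list of 5 numbers: the closure, from 0 (fully open) to 1 (shut), then the shift along the tool's x, y, z in normalised numbers (1 is 0.4 m), then the turn about the tool's z in a scale on which 1.0 is 180 degrees. A call has 1 to 5 rows; each row is the pose to reach, as a shift and turn from the pose commanded when the call began, along the tool's axes at that moment; what a row does not reach only later rows make up. A row lasts 1/10 s, in which the tool goes at most 50 mm and 8.59 degrees, less where a joint would pass 70% of its speed; a pose out of reach is approached as far as the arm can. Shift and turn numbers lie between -1 and 1, and a call with a number outside is refused. A call with a gripper value outside its range is refused whole. The fingers move at their own pace and stop on an object; "squeeze" is the grip in N (left out, the last holds). Time passes only in rows, so rows that repeat a pose let the fingers close. It gives the time, the measured TCP pose, the force, the opening and the grip force at its end, in the units of the state.
- ctrl.read_state(): the state, without advancing time (a new reading comes with each control period).
- ctrl.capture(name): name is "scene" or "top"; returns (picture, depth): 480x640x3 uint8, red, green, blue; 480x640 float32, m along the optical axis (not along the pixel's ray), 0 where there is no reading.
- ctrl.calibration(name): a dict with "K" (3x3 intrinsics, pixels), "R" (3x3) and "t" (3): a world point X has camera coordinates R X + t. Camera axes: x right, y down, z forward; pixel columns grow to the right and rows downward; lengths in m; the calibration is good to about 2 mm. A picture is of the moment at which its call begins. calibration takes no time and is no camera call.
- ctrl.sign_off(): hands the job in; it is judged then, once.
Trained networks look in the newest picture that a camera, given by its name, has taken for a name from the list of things; names that differ only in an ending like _2 or _b are one class to them, and where a whole thing is asked for, a point or a joint stands for the part that bears it (a point fixed in the world has none). Each returns a list of dicts, best first, with "conf" (0 to 1); they miss things now and then, are a little off and sometimes report something else, mostly with a low value. They report only what shows in the picture. A call takes as long as a camera call. They do not tell look-alikes from the thing itself.
- ctrl.regions_of(camera, target): "pixels" (480x640 bool, what is visible of it) and "point" ([column, row] in pixels, amid what is visible of it).
The state is a dict: "time_s": time; "qpos": joint angles; "qvel": joint speeds; "joint_efforts": joint torques, N m; "eef_pos": TCP position; "orientation": TCP orientation; "wrist_force": force on the tool from outside, world axes, zero at the start; "torque": the same for the moment, N m; "opening": finger opening in m; "grip_force": force on a finger pad.
Only numpy, scipy, OpenCV 4.12 (cv2) and the standard library are available. Lean on these libraries where they do the work, as an engineer would, in place of code of your own. Each camera call takes 0.05 s, during which the arm holds its last target. There are 200 camera calls.

## Working session

There is one attempt and no reset: what is moved stays moved. The work goes in short steps, Python scripts to look and compute and a tool call to move; the robot and the scene stay as the last step left them, time stands still between calls to the robot, and variables do not carry over. Pictures are saved under pics/ and viewed, at most 14 in all, crops included, and the job is handed in when it is done.

Besides the shell and the picture viewer there is one more tool, called after ">>>" as name(argument=value, ...) on one line, values as JSON. jog_arm: Moves the arm, as the interface text tells. Its arguments: {"type":"object","properties":{"moves":{"type":"array"},"squeeze":{"type":"number"}},"required":["moves"]}

```bash
mkdir -p pics; cat > h.py <<'E'
import numpy as np,cv2
from station import ctrl
def pts(cam,d):
    c=ctrl.calibration(cam);K,R,t=map(np.array,(c["K"],c["R"],c["t"]))
    v,u=np.mgrid[:480,:640]
    p=np.stack([(u-K[0,2])/K[0,0]*d,(v-K[1,2])/K[1,1]*d,d],-1)
    return (p-t.ravel())@R
def snap(cam,name=None):
    im,d=ctrl.capture(cam)
    if name: cv2.imwrite(f"pics/{name}.png",im[...,::-1])
    return im,d,pts(cam,d)
E
python3 - <<'E'
from h import *
s=ctrl.read_state();print(s["eef_pos"],s["orientation"],s["time_s"],ctrl.grip_depth,s["opening"])
for c in("top","scene"):
    im,d,P=snap(c,c);np.savez(f"pics/{c}.npz",im=im,P=P,d=d)
    cal=ctrl.calibration(c);print(c,-np.array(cal["R"]).T@np.array(cal["t"]).ravel())
    for n in["house_green","gas_tank","oil_bottle","cleaning_block","tray_blue","tray_yellow","house_grey","house_brown","yard_mast"]:
        for r in ctrl.regions_of(c,n)[:2]:
            m=r["pixels"]&(d>0);q=P[m]
            if len(q)<10: continue
            zt=np.percentile(q[:,2],97);(cx,cy),wh,a=cv2.minAreaRect((q[:,:2]*1000).astype(np.float32))
            print(c,n,round(r["conf"],2),np.round(r["point"]),m.sum(),"med",np.round(np.median(q,0),3),"ztop",round(zt,3),"rect",round(cx),round(cy),np.round(wh),round(a))
E
```

```text
[ 0.23765644 -0.60437285  0.2136622 ] [-3.08496385e+00 -5.84800738e-01  7.24557110e-04] 0.0 0.0187 0.09190395170680676
top [0.29781515 0.03582061 0.93261565]
top house_green 0.59 [393. 256.] 1046 med [ 0.458 -0.1    0.046] ztop 0.059 rect 462 -102 [61. 68.] 11
top gas_tank 0.81 [264. 184.] 590 med [0.59  0.184 0.039] ztop 0.045 rect 597 188 [92. 45.] 82
top oil_bottle 0.86 [221. 246.] 246 med [0.447 0.251 0.051] ztop 0.073 rect 449 254 [26. 31.] 45
top cleaning_block 0.95 [508. 302.] 443 med [ 0.39  -0.352  0.017] ztop 0.02 rect 416 -414 [ 56. 187.] 23
top cleaning_block 0.62 [467. 271.] 398 med [ 0.448 -0.266  0.016] ztop 0.02 rect 449 -269 [29. 60.] 7
top tray_blue 0.72 [450. 207.] 3493 med [ 0.585 -0.222  0.003] ztop 0.012 rect 587 -223 [188. 100.] 83
top tray_blue 0.72 [396. 254.] 1003 med [ 0.459 -0.099  0.047] ztop 0.059 rect 466 -106 [68. 77.] 11
top tray_yellow 0.67 [354. 205.] 3432 med [ 0.579 -0.015  0.004] ztop 0.012 rect 580 -15 [ 96. 185.] 1
top house_grey 0.94 [211. 194.] 1347 med [0.556 0.288 0.062] ztop 0.078 rect 567 293 [72. 73.] 84
top house_grey 0.31 [265. 182.] 5
[... 630 characters left out ...]
55. 331.] 410 med [ 0.397 -0.358  0.016] ztop 0.019 rect 387 -355 [27. 75.] 68
scene cleaning_block 0.73 [209. 320.] 467 med [ 0.453 -0.273  0.015] ztop 0.018 rect 446 -272 [39. 61.] 9
scene tray_blue 0.57 [276. 345.] 4314 med [ 0.585 -0.228  0.002] ztop 0.01 rect 584 -219 [192.  98.] 82
scene tray_yellow 0.93 [341. 278.] 3127 med [ 0.579 -0.023  0.002] ztop 0.01 rect 577 -18 [100. 185.] 1
scene house_grey 0.88 [412. 194.] 1123 med [0.573 0.271 0.051] ztop 0.075 rect 571 280 [ 86. 134.] 26
scene house_grey 0.16 [272. 267.] 1113 med [ 0.473 -0.113  0.041] ztop 0.058 rect 457 -104 [73. 69.] 11
scene house_brown 0.92 [315. 218.] 1122 med [0.456 0.044 0.041] ztop 0.061 rect 430 80 [ 86. 127.] 16
```

```bash
python3 - <<'E'
import cv2
i=cv2.imread("pics/top.png")[130:370,170:570];cv2.imwrite("pics/topc.png",cv2.resize(i,(800,480),interpolation=cv2.INTER_CUBIC))
E
```

```text
(no output)
```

View pics/topc.png

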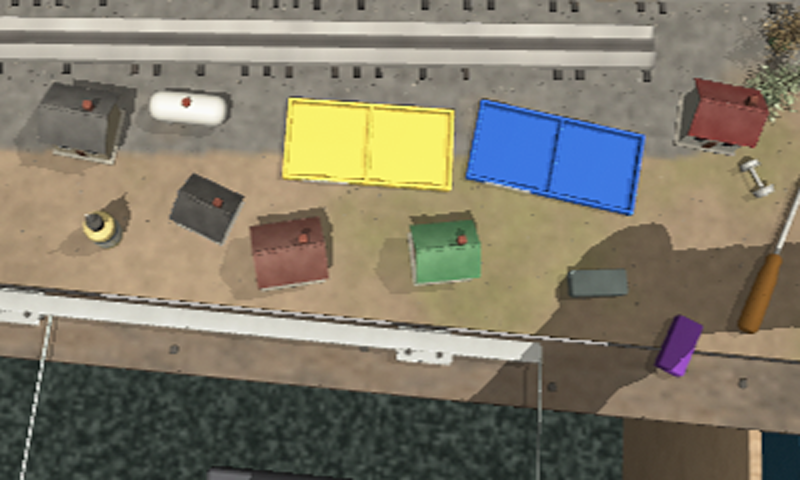

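View pics/scene.png

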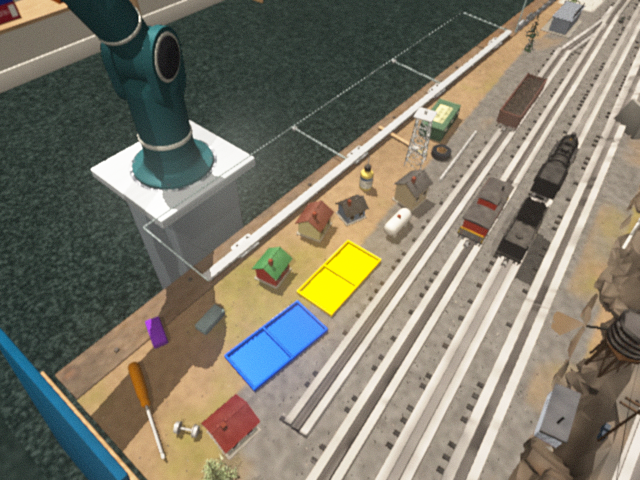

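The top view crop shows the bottle at full-image (220,245), tank (264,184), yellow tray (354,205), blue tray (450,205), green house (393,255), grey block (469,271) and the purple decoy (509,302). The mast is near the bottle in the scene view, at about (420,140). Next I refine the poses.

```bash
python3 - <<'E'
from h import *
Z={c:np.load(f"pics/{c}.npz") for c in("top","scene")}
def sel(c,x0,x1,y0,y1,z0,z1):
    P=Z[c]["P"];return (P[...,0]>x0)&(P[...,0]<x1)&(P[...,1]>y0)&(P[...,1]<y1)&(P[...,2]>z0)&(P[...,2]<z1)&(Z[c]["d"]>0)
def rect(n,*b):
    for c in Z:
        q=Z[c]["P"][sel(c,*b)]
        if len(q)<8: print(n,c,"few");continue
        r=cv2.minAreaRect((q[:,:2]*1000).astype(np.float32));print(n,c,len(q),np.round(r[0]),np.round(r[1]),round(r[2],1),"z",np.round(np.percentile(q[:,2],[5,50,98]),3))
rect("house",.4,.52,-.16,-.05,.03,.1)
rect("block",.41,.49,-.33,-.22,.011,.03)
rect("tank",.55,.64,.12,.24,.02,.1)
rect("tank hi",.55,.64,.12,.24,.036,.1)
rect("bottle",.4,.49,.21,.29,.025,.12)
rect("bottle body",.4,.49,.21,.29,.02,.05)
rect("bottle hi",.4,.49,.21,.29,.065,.12)
rect("bluewall",.5,.68,-.34,-.118,.007,.02)
rect("yelwall",.5,.66,-.118,.09,.007,.02)
rect("mast",.3,.75,.3,.6,.1,.25)
rect("mast2",.3,.75,.33,.6,.14,.25)
rect("grey",.5,.63,.235,.34,.045,.1)
rect("brown",.38,.5,.0,.11,.03,.1)
rect("small",.44,.56,.1,.215,.02,.1)
rect("rail",.2,.4,-.2,.2,.012,.2)
rect("tracks",.63,.75,-.3,.3,.004,.2)
E
```

```text
house top 951 [ 462. -101.] [61. 67.] 10.6 z [0.037 0.048 0.061]
house scene 770 [ 462. -103.] [63. 70.] 11.6 z [0.035 0.045 0.062]
block top 377 [ 449. -269.] [28. 61.] 5.2 z [0.014 0.016 0.02 ]
block scene 385 [ 450. -271.] [29. 60.] 6.3 z [0.012 0.015 0.018]
tank top 575 [594. 184.] [33. 83.] 0.9 z [0.027 0.039 0.046]
tank scene 426 [596. 181.] [82. 33.] 89.0 z [0.022 0.036 0.044]
tank hi top 405 [594. 184.] [79. 28.] 89.3 z [0.036 0.04  0.047]
tank hi scene 228 [597. 182.] [26. 79.] 0.3 z [0.036 0.039 0.045]
bottle top 243 [451. 255.] [30. 33.] 61.8 z [0.031 0.052 0.085]
bottle scene 209 [456. 251.] [31. 27.] 47.7 z [0.028 0.049 0.087]
bottle body top 89 [451. 253.] [27. 33.] 74.9 z [0.022 0.041 0.05 ]
bottle body scene 138 [456. 251.] [31. 26.] 51.4 z [0.022 0.038 0.05 ]
bottle hi top 60 [452. 256.] [15. 16.] 20.0 z [0.067 0.071 0.101]
bottle hi scene 38 [453. 255.] [14. 18.] 0.8 z [0.067 0.069 0.094]
bluewall top 600 [ 610. -214.] [205. 143.] 82.7 z [0.007 0.01  0.014]
bluewall scene 652 [ 585. -222.] [185.  94.] 82.7 z [0.007 0.009 0.012]
yelwall top 592 [595. -15.] [126. 185.
[... 304 characters left out ...]
2 [501. 417.] [47. 53.] 12.8 z [0.152 0.156 0.163]
grey top 1070 [564. 293.] [73. 68.] 84.3 z [0.054 0.065 0.08 ]
grey scene 637 [565. 292.] [76. 69.] 84.1 z [0.049 0.062 0.079]
brown top 1139 [445.  60.] [67. 74.] 14.1 z [0.04  0.051 0.065]
brown scene 747 [445.  58.] [67. 77.] 15.6 z [0.036 0.048 0.065]
small top 783 [481. 139.] [86. 57.] 69.5 z [0.034 0.044 0.06 ]
small scene 499 [482. 139.] [84. 59.] 70.7 z [0.024 0.04  0.058]
rail top 2077 [365.   0.] [ 35. 399.] 0.2 z [0.015 0.019 0.022]
rail scene 1257 [365.  -0.] [ 36. 399.] 0.8 z [0.014 0.017 0.02 ]
tracks top 8176 [690.   0.] [600. 120.] 90.0 z [0.006 0.018 0.092]
tracks scene 7318 [691.   0.] [600. 116.] 88.9 z [0.012 0.017 0.091]
```

```bash
cat > go.py <<'E'
import sys
from h import *
from scipy.spatial.transform import Rotation as R
# args: x y z(TCP) yaw-of-tool-y(deg)
s=ctrl.read_state();r=R.from_rotvec(s["orientation"]).as_matrix();p=np.array(s["eef_pos"])
yw=np.degrees(np.arctan2(r[1,1],r[0,1]))
print("t",round(s["time_s"],2),"tcp",np.round(p,4),"yawY",round(yw,2),"tilt",np.round(r[:,2],3),"open",round(s["opening"],4),"grip",round(s["grip_force"],1),"F",np.round(s["wrist_force"],1),"q7",round(s["qpos"][6],2))
a=list(map(float,sys.argv[1:]))
while a:
    g,a=a[:4],a[4:]
    d=(g[3]-yw+90)%180-90
    print("to",g,"shift",np.round(r.T@(np.array(g[:3])-p),4),"turn",round(-d,2))
E
python3 go.py .449 -.27 .12 5.5
```

```text
t 1.0 tcp [ 0.2379 -0.6049  0.2146] yawY -68.53 tilt [-0. -0. -1.] open 0.0914 grip 0.0 F [-0.3 -0.2 -0.3] q7 -0.06
to [0.449, -0.27, 0.12, 5.5] shift [ 0.319  -0.2344  0.0946] turn -74.03
```

The manual's scale: shifts go in shares of 0.4 m and turns go in shares of 180 degrees. Converting my numbers, 0.319 m is 0.7975, -0.234 m is -0.585, -74 degrees is -0.4111.

>>> jog_arm(moves=[[0.3, 0.7975, -0.585, 0.125, -0.4111], [0.3, 0.7975, -0.585, 0.125, -0.4111], [0.3, 0.7975, -0.585, 0.125, -0.4111], [0.3, 0.7975, -0.585, 0.125, -0.4111], [0.3, 0.7975, -0.585, 0.125, -0.4111]], squeeze=20)

```text
time_s: 1.5
eef_pos: [0.3711, -0.3935, 0.1833]
orientation: [2.652, 1.682, -0.0]
wrist_force: [0.4, 0.4, 0.1]
opening: 0.0643
grip_force: 0.0
```

```bash
python3 go.py .449 -.27 .08 5.5
```

```text
t 1.5 tcp [ 0.3711 -0.3935  0.1833] yawY -25.22 tilt [ 0.    -0.001 -1.   ] open 0.0643 grip 0.0 F [0.4 0.4 0.1] q7 0.22
to [0.449, -0.27, 0.08, 5.5] shift [0.145  0.0177 0.1033] turn -30.72
```

Converted, 0.145 m is 0.3625, 0.1 m is 0.25, -31 degrees is -0.1722.

>>> jog_arm(moves=[[0.3, 0.3625, 0.045, 0.25, -0.1722], [0.3, 0.3625, 0.045, 0.25, -0.1722], [0.3, 0.3625, 0.045, 0.25, -0.1722], [0.3, 0.3625, 0.045, 0.25, -0.1722], [0.3, 0.3625, 0.045, 0.25, -0.1722]])

```text
time_s: 2.0
eef_pos: [0.4498, -0.2677, 0.0814]
orientation: [-2.102, -2.329, -0.002]
wrist_force: [-0.2, 0.1, 0.7]
opening: 0.0644
grip_force: 0.0
```

```bash
python3 go.py .449 -.27 .003 5.5
```

```text
t 2.0 tcp [ 0.4498 -0.2677  0.0814] yawY 5.86 tilt [-0.002  0.004 -1.   ] open 0.0644 grip 0.0 F [-0.2  0.1  0.7] q7 0.35
to [0.449, -0.27, 0.003, 5.5] shift [-0.0025 -0.0009  0.0783] turn 0.36
```

Converted, 0.077 m is 0.1925, 0.07 m is 0.175.

>>> jog_arm(moves=[[0.3, 0, 0, 0.1, 0], [0.3, 0, 0, 0.175, 0], [0.3, 0, 0, 0.1925, 0], [0.3, 0, 0, 0.1925, 0], [0.8, 0, 0, 0.1925, 0]])

```text
time_s: 2.5
eef_pos: [0.4499, -0.2732, 0.0076]
orientation: [2.113, 2.321, 0.0]
wrist_force: [-0.6, 0.0, -0.0]
opening: 0.0582
grip_force: 0.0
```

Converted, -0.03 m is -0.075.

>>> jog_arm(moves=[[1, 0, 0, 0, 0], [1, 0, 0, 0, 0], [1, 0, 0, 0, 0], [1, 0, 0, 0, 0], [1, 0, 0, -0.075, 0]])

```text
time_s: 3.0
eef_pos: [0.4467, -0.2709, 0.0339]
orientation: [-2.109, -2.32, 0.002]
wrist_force: [-0.4, 0.4, -0.2]
opening: 0.0278
grip_force: 19.9
```

```bash
python3 go.py .581 -.061 .08 1.6
```

```text
t 3.0 tcp [ 0.4467 -0.2709  0.0339] yawY 5.45 tilt [-0.006  0.003 -1.   ] open 0.0278 grip 19.9 F [-0.4  0.4 -0.2] q7 0.31
to [0.581, -0.061, 0.08, 1.6] shift [ 0.1963  0.1534 -0.0461] turn 3.85
```

Converted, 0.196 m is 0.49, 0.153 m is 0.3825, 4 degrees is 0.0222.

>>> jog_arm(moves=[[1, 0, 0, -0.125, 0], [1, 0.1, 0.075, -0.15, 0.0222], [1, 0.49, 0.3825, -0.15, 0.0222], [1, 0.49, 0.3825, -0.15, 0.0222], [1, 0.49, 0.3825, -0.15, 0.0222]])

```text
time_s: 3.5
eef_pos: [0.5567, -0.1029, 0.0966]
orientation: [2.194, 2.248, 0.0]
wrist_force: [0.7, -0.5, -0.4]
opening: 0.0277
grip_force: 19.9
```

Converted, 0.07 m is 0.175, 0.05 m is 0.125.

>>> jog_arm(moves=[[1, 0.175, 0.125, 0, 0], [1, 0.175, 0.125, 0, 0], [1, 0.175, 0.125, 0, 0], [1, 0.175, 0.125, 0, 0], [1, 0.175, 0.125, 0, 0]])

```text
time_s: 4.0
eef_pos: [0.6033, -0.0347, 0.0958]
orientation: [-2.195, -2.247, 0.003]
wrist_force: [-0.5, 0.3, -1.9]
opening: 0.0277
grip_force: 19.9
```

```bash
python3 go.py .581 -.061 .01 1.6
```

```text
t 4.0 tcp [ 0.6033 -0.0347  0.0958] yawY 1.34 tilt [-0.001 -0.001 -1.   ] open 0.0277 grip 19.9 F [-0.5  0.3 -1.9] q7 -0.2
to [0.581, -0.061, 0.01, 1.6] shift [-0.0257 -0.0228  0.0859] turn -0.26
```

Converted, 0.087 m is 0.2175, 0.085 m is 0.2125.

>>> jog_arm(moves=[[1, -0.065, -0.0575, 0, 0], [1, -0.065, -0.0575, 0.1, 0], [1, -0.065, -0.0575, 0.175, 0], [1, -0.065, -0.0575, 0.2125, 0], [1, -0.065, -0.0575, 0.2175, 0]])

```text
time_s: 4.5
eef_pos: [0.5807, -0.0611, 0.008]
orientation: [-2.195, -2.246, 0.003]
wrist_force: [0.7, 0.2, 0.6]
opening: 0.0276
grip_force: 20.0
```

```bash
python3 go.py .581 -.061 .008 1.6
```

```text
t 4.5 tcp [ 0.5807 -0.0611  0.008 ] yawY 1.33 tilt [-0.002 -0.001 -1.   ] open 0.0276 grip 20.0 F [0.7 0.2 0.6] q7 -0.21
to [0.581, -0.061, 0.008, 1.6] shift [0.0001 0.0003 0.    ] turn -0.27
```

Release, lift, and head to the house.

Converted, -0.09 m is -0.225, -0.04 m is -0.1.

>>> jog_arm(moves=[[0.6, 0, 0, 0, 0], [0.58, 0, 0, 0, 0], [0.58, 0, 0, 0, 0], [0.58, 0, 0, -0.1, 0], [0.4, 0, 0, -0.225, 0]])

```text
time_s: 5.0
eef_pos: [0.5801, -0.0594, 0.0986]
orientation: [-2.19, -2.247, 0.004]
wrist_force: [1.9, -0.5, -0.2]
opening: 0.0445
grip_force: 0.0
```

```bash
python3 go.py .462 -.102 .1 11.1
```

```text
t 5.0 tcp [ 0.5801 -0.0594  0.0986] yawY 1.46 tilt [-0.005  0.001 -1.   ] open 0.0445 grip 0.0 F [ 1.9 -0.5 -0.2] q7 -0.16
to [0.462, -0.102, 0.1, 11.1] shift [-0.0396 -0.1192 -0.0009] turn -9.64
```

Converted, -0.119 m is -0.2975, -0.04 m is -0.1, -9.6 degrees is -0.0533.

>>> jog_arm(moves=[[0.15, -0.1, -0.2975, 0, -0.0533], [0.15, -0.1, -0.2975, 0, -0.0533], [0.15, -0.1, -0.2975, 0, -0.0533], [0.15, -0.1, -0.2975, 0, -0.0533], [0.15, -0.1, -0.2975, 0, -0.0533]])

```text
time_s: 5.5
eef_pos: [0.4647, -0.1029, 0.1001]
orientation: [1.997, 2.422, 0.001]
wrist_force: [0.4, 0.7, 0.1]
opening: 0.0781
grip_force: 0.0
```

```bash
python3 go.py .462 -.102 .011 11.1; python3 - <<'E'
from h import *
for c in("top","scene"):
    im,d,P=snap(c,"b_"+c)
    m=(d>0)&(abs(P[...,0]-.581)<.036)&(abs(P[...,1]+.061)<.038)&(P[...,2]>.012)&(P[...,2]<.04)
    q=P[m];print(len(q));print(cv2.minAreaRect((q[:,:2]*1000).astype(np.float32)),np.percentile(q[:,2],[5,50,95]))
E
```

```text
t 5.5 tcp [ 0.4647 -0.1029  0.1001] yawY 10.99 tilt [ 0.002 -0.001 -1.   ] open 0.0781 grip 0.0 F [0.4 0.7 0.1] q7 0.1
to [0.462, -0.102, 0.011, 11.1] shift [ 0.0015 -0.0026  0.0891] turn -0.11
329
((580.7479248046875, -57.97056579589844), (29.23282814025879, 59.086727142333984), 3.2808079719543457) [0.01558282 0.0198045  0.02269407]
329
((581.8572998046875, -59.66162872314453), (28.013643264770508, 60.57880401611328), 2.4114863872528076) [0.01447001 0.018287   0.0207004 ]
```

Block is well placed. Lower on the house.

Converted, 0.089 m is 0.2225, -0.002 m is -0.005.

>>> jog_arm(moves=[[0.15, 0.0025, -0.005, 0.075, 0], [0.15, 0.0025, -0.005, 0.15, 0], [0.15, 0.0025, -0.005, 0.22, 0], [0.15, 0.0025, -0.005, 0.2225, 0], [0.5, 0.0025, -0.005, 0.2225, 0]])

```text
time_s: 6.1
eef_pos: [0.4624, -0.101, 0.01]
orientation: [-1.995, -2.426, -0.0]
wrist_force: [0.9, -0.1, 0.0]
opening: 0.0721
grip_force: 0.0
```

>>> jog_arm(moves=[[0.8, 0, 0, 0, 0], [0.8, 0, 0, 0, 0], [0.8, 0, 0, 0, 0], [0.8, 0, 0, 0, 0], [0.8, 0, 0, 0, 0]])

```text
time_s: 6.6
eef_pos: [0.4626, -0.1022, 0.0113]
orientation: [1.996, 2.423, 0.001]
wrist_force: [-1.4, -0.3, 6.7]
opening: 0.0497
grip_force: 20.0
```

```bash
python3 go.py .58 -.267 .12 -7.3
```

```text
t 6.6 tcp [ 0.4626 -0.1022  0.0113] yawY 11.03 tilt [ 0.002 -0.001 -1.   ] open 0.0497 grip 20.0 F [-1.4 -0.3  6.7] q7 -0.01
to [0.58, -0.267, 0.12, -7.3] shift [-0.1843  0.0839 -0.1084] turn 18.33
```

Converted, -0.1 m is -0.25, -0.06 m is -0.15, 18.3 degrees is 0.1017.

>>> jog_arm(moves=[[0.85, 0, 0, -0.05, 0], [0.85, 0, 0, -0.15, 0], [0.85, -0.05, 0.025, -0.225, 0.0222], [0.85, -0.15, 0.0675, -0.225, 0.0556], [0.85, -0.25, 0.1125, -0.225, 0.1017]])

```text
time_s: 7.1
eef_pos: [0.5262, -0.1928, 0.1022]
orientation: [2.36, 2.07, 0.002]
wrist_force: [0.7, 0.7, -1.4]
opening: 0.0502
grip_force: 20.0
```

```bash
python3 go.py .58 -.267 .08 -7.3
```

```text
t 7.1 tcp [ 0.5262 -0.1928  0.1022] yawY -7.5 tilt [ 0.003 -0.001 -1.   ] open 0.0502 grip 20.0 F [ 0.7  0.7 -1.4] q7 -0.04
to [0.58, -0.267, 0.08, -7.3] shift [-0.0665  0.0629  0.0224] turn -0.2
```

Converted, 0.08 m is 0.2, 0.04 m is 0.1.

>>> jog_arm(moves=[[0.85, -0.0825, 0.0775, 0, 0], [0.85, -0.165, 0.1575, 0.025, 0], [0.85, -0.165, 0.1575, 0.1, 0], [0.85, -0.165, 0.1575, 0.175, 0], [0.85, -0.165, 0.1575, 0.2, 0]])

```text
time_s: 7.6
eef_pos: [0.5767, -0.2644, 0.017]
orientation: [-2.354, -2.072, 0.004]
wrist_force: [-1.3, -0.3, -0.6]
opening: 0.0501
grip_force: 20.0
```

```bash
python3 go.py .58 -.267 .0145 -7.3
```

```text
t 7.6 tcp [ 0.5767 -0.2644  0.017 ] yawY -7.29 tilt [-0.005  0.002 -1.   ] open 0.0501 grip 20.0 F [-1.3 -0.3 -0.6] q7 0.02
to [0.58, -0.267, 0.0145, -7.3] shift [-0.0021  0.0036  0.0025] turn 0.01
```

Converted, 0.004 m is 0.01, 0.002 m is 0.005.

>>> jog_arm(moves=[[0.85, -0.0025, 0.005, 0.0075, 0], [0.85, -0.0025, 0.005, 0.01, 0], [0.85, -0.0025, 0.005, 0.01, 0], [0.85, -0.0025, 0.005, 0.01, 0], [0.85, -0.0025, 0.005, 0.01, 0]])

```text
time_s: 8.1
eef_pos: [0.5817, -0.2664, 0.0173]
orientation: [2.356, 2.075, 0.001]
wrist_force: [-1.4, 0.2, -1.3]
opening: 0.0496
grip_force: 20.0
```

```bash
python3 go.py .58 -.267 .0145 -7.3
```

```text
t 8.1 tcp [ 0.5817 -0.2664  0.0173] yawY -7.26 tilt [ 0.002 -0.001 -1.   ] open 0.0496 grip 20.0 F [-1.4  0.2 -1.3] q7 0.02
to [0.58, -0.267, 0.0145, -7.3] shift [-0.0008 -0.0016  0.0028] turn 0.04
```

Converted, 0.002 m is 0.005, 0.001 m is 0.0025.

>>> jog_arm(moves=[[0.85, 0, 0, 0.0025, 0], [0.85, 0, 0, 0.005, 0], [0.85, 0, 0, 0.005, 0], [0.85, 0, 0, 0.005, 0], [0.85, 0, 0, 0.005, 0]])

```text
time_s: 8.6
eef_pos: [0.5812, -0.2662, 0.0144]
orientation: [2.357, 2.076, 0.0]
wrist_force: [-0.1, 0.1, 0.6]
opening: 0.0497
grip_force: 20.0
```

```bash
python3 go.py .58 -.267 .0145 -7.3
```

```text
t 8.6 tcp [ 0.5812 -0.2662  0.0144] yawY -7.26 tilt [ 0. -0. -1.] open 0.0497 grip 20.0 F [-0.1  0.1  0.6] q7 0.02
to [0.58, -0.267, 0.0145, -7.3] shift [-0.0009 -0.0011 -0.0001] turn 0.04
```

Converted, -0.01 m is -0.025.

>>> jog_arm(moves=[[0.35, 0, 0, 0, 0], [0.2, 0, 0, 0, 0], [0.17, 0, 0, 0, 0], [0.17, 0, 0, 0, 0], [0.17, 0, 0, -0.025, 0]])

```text
time_s: 9.1
eef_pos: [0.5799, -0.2657, 0.0231]
orientation: [-2.356, -2.075, 0.002]
wrist_force: [0.7, -0.2, -0.4]
opening: 0.0765
grip_force: 0.0
```

Converted, -0.14 m is -0.35, -0.13 m is -0.325, -4 degrees is -0.0222.

>>> jog_arm(moves=[[0.17, 0, 0, -0.1, 0], [0.17, 0, 0, -0.225, 0], [0.2, 0, 0, -0.325, 0], [0.3, 0.125, 0, -0.35, 0], [0.3, 0.25, 0, -0.35, -0.0222]])

```text
time_s: 9.6
eef_pos: [0.5951, -0.1692, 0.168]
orientation: [2.283, 2.149, 0.004]
wrist_force: [0.4, 1.1, -1.1]
opening: 0.0642
grip_force: 0.0
```

```bash
python3 go.py .595 .183 .15 0.5; python3 - <<'E'
from h import *
for c in("top","scene"):
    im,d,P=snap(c,"c_"+c)
    m=(d>0)&(abs(P[...,0]-.581)<.045)&(abs(P[...,1]+.267)<.045)&(P[...,2]>.035)&(P[...,2]<.09)
    q=P[m];print(len(q));print(cv2.minAreaRect((q[:,:2]*1000).astype(np.float32)),np.percentile(q[:,2],[5,50,95,99]))
E
```

```text
t 9.6 tcp [ 0.5951 -0.1692  0.168 ] yawY -3.45 tilt [ 0.006 -0.003 -1.   ] open 0.0642 grip 0.0 F [ 0.4  1.1 -1.1] q7 -0.02
to [0.595, 0.183, 0.15, 0.5] shift [ 0.3516 -0.0215  0.0171] turn -3.95
490
((580.947265625, -265.3740539550781), (67.32974243164062, 61.914634704589844), 83.32190704345703) [0.03967004 0.04792752 0.06095324 0.07064729]
1137
((581.7144165039062, -266.6212158203125), (67.55839538574219, 63.02199935913086), 82.5984115600586) [0.03885363 0.04911672 0.0604603  0.06853134]
```

Converted, 0.352 m is 0.88, 0.02 m is 0.05, -4 degrees is -0.0222.

>>> jog_arm(moves=[[0.35, 0.88, -0.0525, 0.05, -0.0222], [0.35, 0.88, -0.0525, 0.05, -0.0222], [0.35, 0.88, -0.0525, 0.05, -0.0222], [0.35, 0.88, -0.0525, 0.05, -0.0222], [0.35, 0.88, -0.0525, 0.05, -0.0222]])

```text
time_s: 10.2
eef_pos: [0.5928, 0.0834, 0.1507]
orientation: [2.207, 2.235, 0.001]
wrist_force: [0.5, 0.4, -0.3]
opening: 0.0598
grip_force: 0.0
```

```bash
python3 go.py .595 .183 .1 0.5
```

```text
t 10.2 tcp [0.5928 0.0834 0.1507] yawY 0.73 tilt [ 0.001 -0.    -1.   ] open 0.0598 grip 0.0 F [ 0.5  0.4 -0.3] q7 -0.4
to [0.595, 0.183, 0.1, 0.5] shift [0.0996 0.0035 0.0507] turn 0.23
```

Converted, 0.098 m is 0.245, 0.06 m is 0.15.

>>> jog_arm(moves=[[0.35, 0.125, 0.005, 0.05, 0], [0.35, 0.245, 0.0075, 0.125, 0], [0.35, 0.245, 0.0075, 0.15, 0], [0.35, 0.245, 0.0075, 0.15, 0], [0.35, 0.245, 0.0075, 0.15, 0]])

```text
time_s: 10.7
eef_pos: [0.595, 0.1781, 0.0902]
orientation: [2.208, 2.234, -0.002]
wrist_force: [0.3, 0.1, -0.2]
opening: 0.0596
grip_force: 0.0
```

```bash
python3 go.py .595 .183 .010 0.5
```

```text
t 10.7 tcp [0.595  0.1781 0.0902] yawY 0.67 tilt [-0.    -0.001 -1.   ] open 0.0596 grip 0.0 F [ 0.3  0.1 -0.2] q7 -0.59
to [0.595, 0.183, 0.01, 0.5] shift [0.005  0.0001 0.0802] turn 0.17
```

Converted, 0.08 m is 0.2, 0.06 m is 0.15.

>>> jog_arm(moves=[[0.35, 0.01, 0, 0.075, 0], [0.35, 0.01, 0, 0.15, 0], [0.35, 0.01, 0, 0.2, 0], [0.35, 0.01, 0, 0.2, 0], [0.6, 0.01, 0, 0.2, 0]])

```text
time_s: 11.2
eef_pos: [0.5959, 0.1821, 0.0113]
orientation: [2.209, 2.232, 0.001]
wrist_force: [0.3, 0.6, 0.1]
opening: 0.0537
grip_force: 0.0
```

>>> jog_arm(moves=[[1, 0, 0, 0, 0], [1, 0, 0, 0, 0], [1, 0, 0, 0, 0], [1, 0, 0, 0, 0], [1, 0, 0, 0, 0]])

```text
time_s: 11.7
eef_pos: [0.5954, 0.1837, 0.0113]
orientation: [2.206, 2.235, 0.002]
wrist_force: [-1.0, -1.3, 7.0]
opening: 0.0313
grip_force: 20.0
```

```bash
python3 go.py .592 -.177 .13 -7.3
```

```text
t 11.7 tcp [0.5954 0.1837 0.0113] yawY 0.74 tilt [ 0.002 -0.    -1.   ] open 0.0313 grip 20.0 F [-1.  -1.3  7. ] q7 -0.65
to [0.592, -0.177, 0.13, -7.3] shift [-0.3607 -0.0079 -0.1186] turn 8.04
```

Converted, -0.1 m is -0.25, -0.002 m is -0.005, 8 degrees is 0.0444.

>>> jog_arm(moves=[[1, 0, 0, -0.1, 0], [1, 0, 0, -0.2, 0], [1, -0.05, 0, -0.25, 0], [1, -0.15, -0.005, -0.25, 0.0222], [1, -0.25, -0.0075, -0.25, 0.0444]])

```text
time_s: 12.2
eef_pos: [0.5931, 0.0835, 0.1112]
orientation: [2.357, 2.075, 0.003]
wrist_force: [-0.1, -0.3, -0.6]
opening: 0.0317
grip_force: 20.0
```

```bash
python3 go.py .592 -.177 .11 -7.3
```

```text
t 12.2 tcp [0.5931 0.0835 0.1112] yawY -7.29 tilt [ 0.002  0.    -1.   ] open 0.0317 grip 20.0 F [-0.1 -0.3 -0.6] q7 -0.55
to [0.592, -0.177, 0.11, -7.3] shift [-0.2586  0.0319  0.0011] turn 0.01
```

Converted, -0.259 m is -0.6475, 0.032 m is 0.08.

>>> jog_arm(moves=[[1, -0.6475, 0.08, 0, 0], [1, -0.6475, 0.08, 0, 0], [1, -0.6475, 0.08, 0, 0], [1, -0.6475, 0.08, 0, 0], [1, -0.6475, 0.08, 0, 0]])

```text
time_s: 12.7
eef_pos: [0.5916, -0.1682, 0.1102]
orientation: [2.357, 2.077, 0.0]
wrist_force: [1.3, 0.3, -0.6]
opening: 0.0319
grip_force: 20.0
```

```bash
python3 go.py .592 -.177 .0145 -7.3
```

```text
t 12.7 tcp [ 0.5916 -0.1682  0.1102] yawY -7.24 tilt [ 0. -0. -1.] open 0.0319 grip 20.0 F [ 1.3  0.3 -0.6] q7 -0.11
to [0.592, -0.177, 0.0145, -7.3] shift [-0.0086  0.0015  0.0957] turn 0.06
```

Converted, 0.093 m is 0.2325, 0.06 m is 0.15.

>>> jog_arm(moves=[[1, -0.0225, 0.0025, 0.05, 0], [1, -0.0225, 0.0025, 0.15, 0], [1, -0.0225, 0.0025, 0.2125, 0], [1, -0.0225, 0.0025, 0.2325, 0], [1, -0.0225, 0.0025, 0.2325, 0]])

```text
time_s: 13.2
eef_pos: [0.5912, -0.175, 0.0163]
orientation: [-2.356, -2.076, 0.002]
wrist_force: [-0.5, 0.3, 0.6]
opening: 0.0322
grip_force: 20.0
```

Converted, 0.002 m is 0.005, 0.001 m is 0.0025.

>>> jog_arm(moves=[[1, 0, 0, 0.0025, 0], [1, 0, 0, 0.005, 0], [1, 0, 0, 0.005, 0], [1, 0, 0, 0.005, 0], [1, 0, 0, 0.005, 0]])

```text
time_s: 13.7
eef_pos: [0.592, -0.1754, 0.0154]
orientation: [2.357, 2.076, 0.0]
wrist_force: [0.6, -0.4, -2.0]
opening: 0.032
grip_force: 20.0
```

```bash
python3 go.py .592 -.177 .0145 -7.3
```

```text
t 13.7 tcp [ 0.592  -0.1754  0.0154] yawY -7.25 tilt [ 0.001 -0.    -1.   ] open 0.032 grip 20.0 F [ 0.6 -0.4 -2. ] q7 -0.15
to [0.592, -0.177, 0.0145, -7.3] shift [-0.0016  0.0002  0.0009] turn 0.05
```

Converted, 0.001 m is 0.0025.

>>> jog_arm(moves=[[1, 0, 0, 0.0025, 0], [1, 0, 0, 0.0025, 0], [0.6, 0, 0, 0.0025, 0], [0.45, 0, 0, 0.0025, 0], [0.4, 0, 0, 0.0025, 0]])

```text
time_s: 14.2
eef_pos: [0.5918, -0.1753, 0.0141]
orientation: [2.358, 2.076, 0.0]
wrist_force: [-0.2, -0.7, -0.3]
opening: 0.0505
grip_force: 0.0
```

Converted, -0.14 m is -0.35, -0.13 m is -0.325.

>>> jog_arm(moves=[[0.4, 0, 0, 0, 0], [0.4, 0, 0, -0.075, 0], [0.4, 0, 0, -0.2, 0], [0.4, 0, 0, -0.325, 0], [0.4, 0.125, 0, -0.35, 0]])

```text
time_s: 14.7
eef_pos: [0.6007, -0.1354, 0.1597]
orientation: [2.362, 2.054, 0.004]
wrist_force: [0.1, 0.0, -0.2]
opening: 0.0551
grip_force: 0.0
```

```bash
python3 go.py .45 .2 .17 0; python3 - <<'E'
from h import *
for c in("top","scene"):
    im,d,P=snap(c,"d_"+c)
    m=(d>0)&(abs(P[...,0]-.592)<.045)&(abs(P[...,1]+.177)<.048)&(P[...,2]>.022)&(P[...,2]<.06)
    q=P[m];print(len(q));print(cv2.minAreaRect((q[:,:2]*1000).astype(np.float32)),np.percentile(q[:,2],[5,50,95,99]))
im=cv2.imread("pics/d_top.png")
s=cv2.imread("pics/d_scene.png")
a=cv2.resize(im[215:275,190:250],(400,400),interpolation=cv2.INTER_CUBIC);b=cv2.resize(s[155:205,345:395],(400,400),interpolation=cv2.INTER_CUBIC)
cv2.imwrite("pics/bot.png",np.hstack([a,b]))
E
```

```text
t 14.7 tcp [ 0.6007 -0.1354  0.1597] yawY -7.98 tilt [ 0.009 -0.007 -1.   ] open 0.0551 grip 0.0 F [ 0.1  0.  -0.2] q7 -0.17
to [0.45, 0.2, 0.17, 0.0] shift [ 0.3112 -0.1957 -0.014 ] turn -7.98
169
((581.4379272460938, -169.82440185546875), (82.78218841552734, 27.730976104736328), 66.30785369873047) [0.02558299 0.03442345 0.04034261 0.04199541]
701
((593.525634765625, -176.8978729248047), (82.27565002441406, 32.77409744262695), 83.35830688476562) [0.02711847 0.03986061 0.0447939  0.04860314]
```

View pics/bot.png

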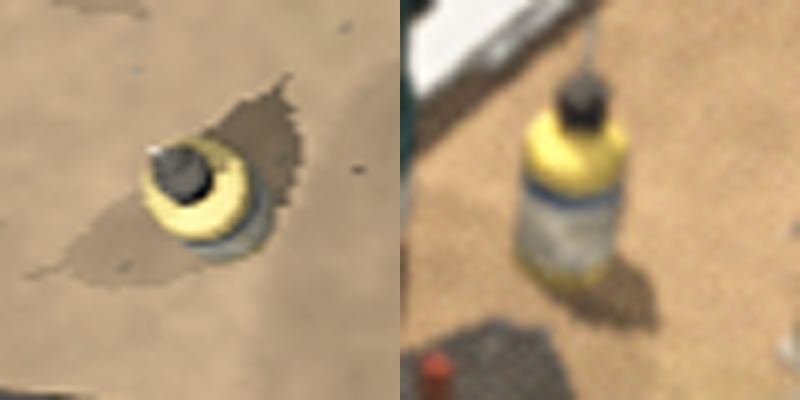

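Tank is well placed (top reading ~49 mm = 46+3). The bottle crops show a round, upright bottle (top view about (220,245)); its cap axis is at (0.4525, 0.2555). Next I move over it.

Converted, 0.311 m is 0.7775, -0.196 m is -0.49, -8 degrees is -0.0444.

>>> jog_arm(moves=[[0.35, 0.7775, -0.49, -0.0375, -0.0444], [0.35, 0.7775, -0.49, -0.0375, -0.0444], [0.35, 0.7775, -0.49, -0.0375, -0.0444], [0.35, 0.7775, -0.49, -0.0375, -0.0444], [0.35, 0.7775, -0.49, -0.0375, -0.0444]])

```text
time_s: 15.3
eef_pos: [0.4912, 0.1015, 0.164]
orientation: [-2.207, -2.236, 0.0]
wrist_force: [2.0, 1.3, 0.2]
opening: 0.0595
grip_force: 0.0
```

```bash
python3 go.py .4525 .2555 .14 0
```

```text
t 15.3 tcp [0.4912 0.1015 0.164 ] yawY 0.77 tilt [-0. -0. -1.] open 0.0595 grip 0.0 F [2.  1.3 0.2] q7 -0.46
to [0.4525, 0.2555, 0.14, 0.0] shift [ 0.1545 -0.0366  0.024 ] turn 0.77
```

Converted, 0.153 m is 0.3825, -0.024 m is -0.06, 0.8 degrees is 0.0044.

>>> jog_arm(moves=[[0.35, 0.125, -0.03, 0, 0.0044], [0.35, 0.25, -0.06, 0, 0.0044], [0.35, 0.3825, -0.0925, 0.05, 0.0044], [0.35, 0.3825, -0.0925, 0.05, 0.0044], [0.35, 0.3825, -0.0925, 0.05, 0.0044]])

```text
time_s: 15.8
eef_pos: [0.4519, 0.2541, 0.1432]
orientation: [-2.216, -2.225, 0.002]
wrist_force: [0.3, -0.0, -0.6]
opening: 0.06
grip_force: 0.0
```

```bash
python3 go.py .4525 .2555 .021 0
```

```text
t 15.8 tcp [0.4519 0.2541 0.1432] yawY 0.24 tilt [-0.002 -0.    -1.   ] open 0.06 grip 0.0 F [ 0.3 -0.  -0.6] q7 -0.83
to [0.4525, 0.2555, 0.021, 0.0] shift [0.0014 0.0009 0.1222] turn 0.24
```

Converted, 0.121 m is 0.3025, 0.06 m is 0.15.

>>> jog_arm(moves=[[0.35, 0.0025, 0.0025, 0.075, 0], [0.35, 0.0025, 0.0025, 0.15, 0], [0.35, 0.0025, 0.0025, 0.225, 0], [0.35, 0.0025, 0.0025, 0.2875, 0], [0.35, 0.0025, 0.0025, 0.3025, 0]])

```text
time_s: 16.3
eef_pos: [0.454, 0.2499, 0.0207]
orientation: [-2.226, -2.217, 0.008]
wrist_force: [-0.6, 0.6, -0.1]
opening: 0.0601
grip_force: 0.0
```

>>> jog_arm(moves=[[0.5, 0, 0, 0, 0], [0.7, 0, 0, 0, 0], [1, 0, 0, 0, 0], [1, 0, 0, 0, 0], [1, 0, 0, 0, 0]], squeeze=15)

```text
time_s: 16.8
eef_pos: [0.4553, 0.2535, 0.024]
orientation: [2.222, 2.22, 0.002]
wrist_force: [-0.5, -0.2, 5.1]
opening: 0.0283
grip_force: 14.2
```

```bash
python3 go.py .579 .029 .1 1.6
```

```text
t 16.8 tcp [0.4553 0.2535 0.024 ] yawY -0.06 tilt [ 0.002  0.001 -1.   ] open 0.0283 grip 14.2 F [-0.5 -0.2  5.1] q7 -0.96
to [0.579, 0.029, 0.1, 1.6] shift [-0.2243  0.1241 -0.0759] turn -1.66
```

Converted, -0.1 m is -0.25, -0.07 m is -0.175.

>>> jog_arm(moves=[[1, 0, 0, 0, 0], [1, 0, 0, -0.025, 0], [1, 0, 0, -0.1, 0], [1, 0, 0, -0.175, 0], [1, 0, 0, -0.25, 0]])

```text
time_s: 17.3
eef_pos: [0.4542, 0.2532, 0.1245]
orientation: [-2.222, -2.221, 0.0]
wrist_force: [0.3, 1.2, -0.2]
opening: 0.0283
grip_force: 14.2
```

```bash
python3 go.py .579 .029 .12 1.6 ; python3 - <<'E'
from h import *
s=cv2.cvtColor(snap("scene","e_scene")[0],4)
cv2.imwrite("pics/ec.png",cv2.resize(s[90:240,290:490],(800,600),interpolation=cv2.INTER_CUBIC))
E
```

```text
t 17.3 tcp [0.4542 0.2532 0.1245] yawY -0.03 tilt [-0. -0. -1.] open 0.0283 grip 14.2 F [ 0.3  1.2 -0.2] q7 -0.85
to [0.579, 0.029, 0.12, 1.6] shift [-0.2242  0.1249  0.0044] turn -1.63
```

View pics/ec.png

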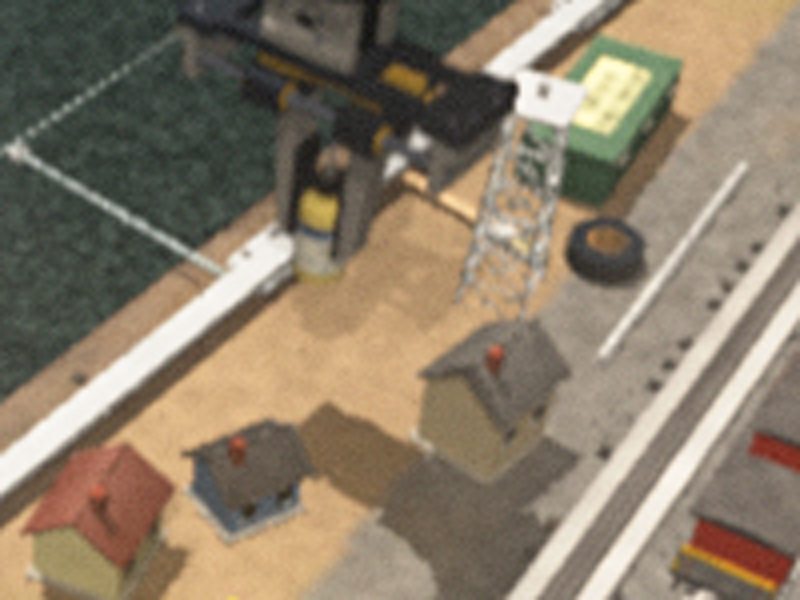

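The crop shows the bottle hanging upright between the fingers at about (320,230), and the houses are untouched. Next I carry it to the yellow tray.

Converted, -0.17 m is -0.425, -0.03 m is -0.075, -1.6 degrees is -0.0089.

>>> jog_arm(moves=[[1, -0.075, 0.0425, 0, 0], [1, -0.1625, 0.09, 0, 0], [1, -0.25, 0.14, 0, -0.0089], [1, -0.3375, 0.1875, 0, -0.0089], [1, -0.425, 0.2375, 0, -0.0089]])

```text
time_s: 17.85
eef_pos: [0.5499, 0.0817, 0.1235]
orientation: [2.191, 2.251, 0.0]
wrist_force: [-0.6, 0.2, -0.2]
opening: 0.0282
grip_force: 14.2
```

```bash
python3 go.py .579 .029 .12 1.6
```

```text
t 17.85 tcp [0.5499 0.0817 0.1235] yawY 1.56 tilt [ 0. -0. -1.] open 0.0282 grip 14.2 F [-0.6  0.2 -0.2] q7 -0.45
to [0.579, 0.029, 0.12, 1.6] shift [-0.0535  0.0277  0.0035] turn -0.04
```

Converted, 0.093 m is 0.2325, 0.08 m is 0.2.

>>> jog_arm(moves=[[1, -0.075, 0.0375, 0, 0], [1, -0.1325, 0.07, 0.05, 0], [1, -0.1325, 0.07, 0.125, 0], [1, -0.1325, 0.07, 0.2, 0], [1, -0.1325, 0.07, 0.2325, 0]])

```text
time_s: 18.35
eef_pos: [0.5771, 0.0304, 0.0278]
orientation: [-2.19, -2.249, 0.004]
wrist_force: [-0.2, -0.1, -0.3]
opening: 0.0283
grip_force: 14.2
```

Converted, 0.003 m is 0.0075, 0.002 m is 0.005.

>>> jog_arm(moves=[[1, 0, 0, 0.0025, 0], [1, 0, 0, 0.005, 0], [1, 0, 0, 0.0075, 0], [1, 0, 0, 0.0075, 0], [1, 0, 0, 0.0075, 0]])

```text
time_s: 18.85
eef_pos: [0.5793, 0.0309, 0.0278]
orientation: [2.191, 2.25, 0.001]
wrist_force: [0.6, -0.4, -0.0]
opening: 0.0279
grip_force: 14.4
```

```bash
python3 go.py .579 .029 .0265 1.6
```

```text
t 18.85 tcp [0.5793 0.0309 0.0278] yawY 1.54 tilt [ 0.001 -0.    -1.   ] open 0.0279 grip 14.4 F [ 0.6 -0.4 -0. ] q7 -0.42
to [0.579, 0.029, 0.0265, 1.6] shift [-0.0019 -0.0004  0.0013] turn -0.06
```

Converted, 0.001 m is 0.0025.

>>> jog_arm(moves=[[1, 0, 0, 0.0025, 0], [1, 0, 0, 0.0025, 0], [1, 0, 0, 0.0025, 0], [1, 0, 0, 0.0025, 0], [1, 0, 0, 0.0025, 0]])

```text
time_s: 19.35
eef_pos: [0.5793, 0.0308, 0.0266]
orientation: [2.191, 2.25, 0.001]
wrist_force: [-0.9, -0.7, 5.9]
opening: 0.0275
grip_force: 14.5
```

```bash
python3 go.py .579 .029 .0265 1.6; python3 - <<'E'
from h import *
s=cv2.cvtColor(snap("scene","f_scene")[0],4)
cv2.imwrite("pics/fc.png",cv2.resize(s[215:315,290:423],(798,600),interpolation=cv2.INTER_CUBIC))
E
```

```text
t 19.35 tcp [0.5793 0.0308 0.0266] yawY 1.54 tilt [ 0.001 -0.    -1.   ] open 0.0275 grip 14.5 F [-0.9 -0.7  5.9] q7 -0.42
to [0.579, 0.029, 0.0265, 1.6] shift [-0.0018 -0.0004  0.0001] turn -0.06
```

View pics/fc.png

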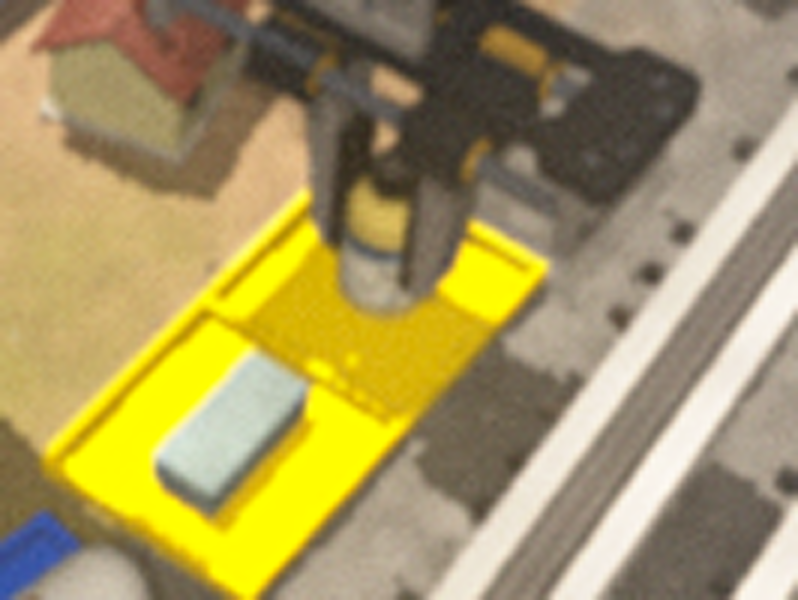

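The crop shows the bottle standing on the floor of the far compartment at about (380,290), with the block at (230,430); 5.9 N confirms contact. Release.

>>> jog_arm(moves=[[0.9, 0, 0, 0, 0], [0.65, 0, 0, 0, 0], [0.5, 0, 0, 0, 0], [0.4, 0, 0, 0, 0], [0.35, 0, 0, 0, 0]])

```text
time_s: 19.9
eef_pos: [0.5785, 0.0309, 0.0257]
orientation: [-2.191, -2.251, 0.001]
wrist_force: [0.4, 0.1, 0.6]
opening: 0.054
grip_force: 0.0
```

Converted, -0.17 m is -0.425, -0.14 m is -0.35.

>>> jog_arm(moves=[[0.35, 0, 0, 0, 0], [0.35, 0, 0, -0.1, 0], [0.35, 0, 0, -0.225, 0], [0.35, 0, 0, -0.35, 0], [0.35, 0, 0, -0.425, 0]])

```text
time_s: 20.4
eef_pos: [0.5801, 0.0314, 0.1999]
orientation: [2.189, 2.249, 0.005]
wrist_force: [0.1, -0.1, 0.1]
opening: 0.06
grip_force: 0.0
```

Converted, -0.15 m is -0.375, -0.12 m is -0.3.

>>> jog_arm(moves=[[0.35, -0.125, -0.1, 0, 0], [0.35, -0.25, -0.2, 0, 0], [0.35, -0.375, -0.3, 0, 0], [0.35, -0.375, -0.3, 0, 0], [0.35, -0.375, -0.3, 0, 0]])

```text
time_s: 20.9
eef_pos: [0.4593, -0.1276, 0.1957]
orientation: [2.201, 2.241, -0.006]
wrist_force: [1.2, 0.3, -0.2]
opening: 0.0598
grip_force: 0.0
```

```bash
python3 - <<'E'
from h import *
im,d,P=snap("top","g_top")
s=snap("scene","g_scene")[0]
def f(n,x,y,r,z0):
    m=(d>0)&(abs(P[...,0]-x)<r)&(abs(P[...,1]-y)<r)&(P[...,2]>z0);q=P[m]
    if len(q)>5: a=cv2.minAreaRect((q[:,:2]*1000).astype(np.float32));print(n,np.round(a[0]),np.round(a[1]),round(a[2],1),np.round(np.percentile(q[:,2],98),3))
f("bottle",.579,.031,.04,.025);f("bottle hi",.579,.031,.04,.065);f("brown",.445,.06,.055,.03);f("grey",.565,.293,.055,.045);f("block",.581,-.061,.038,.012)
cv2.imwrite("pics/gc.png",cv2.resize(s[160:400,210:470,::-1],(650,600),interpolation=cv2.INTER_CUBIC))
E
```

```text
bottle [577.  34.] [31. 32.] 7.8 0.086
bottle hi [578.  34.] [16. 16.] 37.2 0.101
brown [461.  65.] [100.  77.] 14.7 0.065
grey [564. 293.] [73. 68.] 84.6 0.081
block [569. -63.] [52. 70.] 0.7 0.326
```

View pics/gc.png

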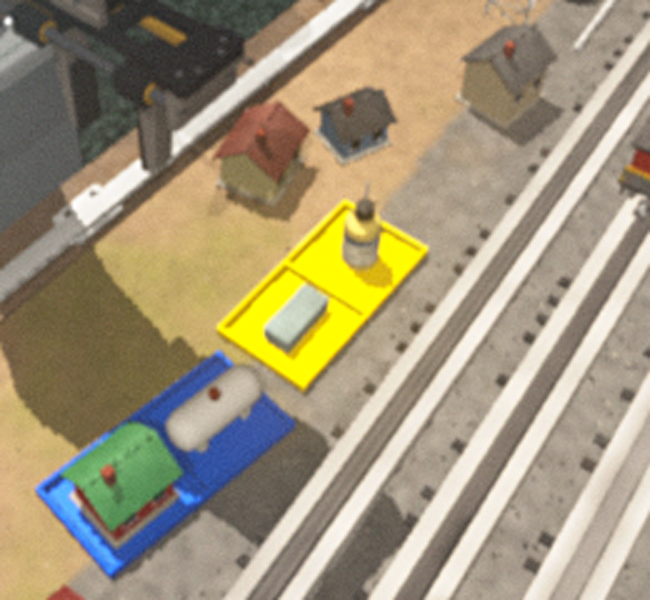

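The crop shows the house (120,480) and tank (215,405) in the blue tray, and the bottle (362,240) and block (297,317) in the yellow tray. All four stand upright, and the other houses haven't moved.

```bash
python3 -c "
from station import ctrl
print(ctrl.sign_off())"
```

```text
the job is handed in; nothing more can be done
None
```

I made up both kits and handed the job in at about 21 s: in the last pictures, the house and tank in the blue tray and the bottle and block in the yellow all stood upright, with the other houses still in place; the sign-off gave no verdict.

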